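# Cure a glued seam with a lamp pen and stop over the boss

### The job

Take the curing-lamp pen out of its stand and, holding it upright with its nose about a centimetre above the panel, pass it slowly (about 3 cm/s) along the whole dark glue seam from its left end (the one nearer the stand) to its right end. Then carry it over the standing cartons to the round boss and stop there with the nose centred about a centimetre above the boss's recess, upright and still; the program finishes while holding the pen there, without putting it down or letting go. The pen must not touch the panel or the boss, and the cartons and the small bottle must be left undisturbed.

Things in the scene. Friction and masses are not known exactly. Their poses are not given: they have to be found in the camera images.
- lamp_pen: the lamp pen, a round grey stick 122 mm long with a black collar and a slim nose, 80 g, standing nose down in the stand. Origin at the tip of the nose; z runs up the pen to its tail. From the tip: nose (6 mm wide, widening to 16 mm) up to 36 mm; collar 30 mm wide from 36 to 42 mm, which rests on the stand's top; plain handle 18 mm wide from 42 to 122 mm. Being round it can be gripped from above at any yaw
- pen_grip (a point): the middle of the pen's handle, the place to grip: 82 mm above the nose tip, 40 mm above the stand's top and 40 mm below the tail; z along the pen
- pen_nose (a point): the tip of the pen's nose, 82 mm below pen_grip along the pen
- pen_stand: fixed black block 60 x 60 x 45 mm with a 22 mm through hole in which the pen hangs by its collar; at the left of the work. Lift the pen straight up by 40 mm or more to free it. Origin under its centre on the table
- panel: fixed panel on a black base 110 x 170 x 10 mm: two aluminium plates side by side, top 18 mm above the table, joined by a straight dark glue seam 3 mm wide and 140 mm long. Screw heads 4 mm high stand 36 mm to the side of the seam, and low steel stops 3 mm above the plates stand just past the plate ends, at least 15 mm to the side of the seam. Origin under its centre on the table; y runs along the seam to the left end, x across it, z up
- seam_middle (a point): the middle of the seam, on the plates' top face (18 mm above the table); y along the seam towards its left end, x across it, z up
- seam_left_end (a point): on the seam's line and top face, 60 mm left (+y of the panel) of the middle: the pass starts here
- seam_right_end (a point): on the seam's line and top face, 60 mm right (-y of the panel) of the middle: the pass ends here
- boss: fixed aluminium part to the right of the cartons: a flange 70 x 70 x 8 mm with a round boss 36 mm wide, 46 mm high over all, that has a recess 14 mm wide and 4 mm deep in the middle of its top. A blue crate, higher than the boss, stands behind it (front face at x = 0.53 or beyond), so a wide gripper does best with its long side along y there. Origin under its centre on the table, z up
- boss_mouth (a point): the centre of the recess's mouth, level with the boss's top, 46 mm above the table; z up. The nose ends about 10 mm above this point
- carton_0: tall pink and brown carton 34 x 34 x 132 mm, loose, upright, one of three in a row between the panel and the boss; the nearest to the robot. Origin under its centre. Not to be disturbed
- carton_1: the same kind of carton, the middle one. Origin under its centre
- carton_2: the same kind of carton, the farthest from the robot. Origin under its centre
- small_bottle: small amber bottle with a black cap, 27 mm wide, 74 mm high, loose, standing in front of the panel. Origin under its centre. Not to be disturbed
Not all that is in view belongs to the job. There is more than one size of the boss; the one meant has the size given above.

How it is judged:
On the way, in this order (a step that is already met when the one before it is completed fails the run):
1. the pen's nose is just above the left end of the joint (x of pen_nose in the frame of seam_middle between -0.007 and 0.007 m and z of pen_nose in the frame of seam_middle between 0.001 and 0.022 m and y of pen_nose in the frame of seam_middle between 0.052 and 0.068 m), for 0.1 s.
2. the pen's nose is just above a quarter of the way along the joint (x of pen_nose in the frame of seam_middle between -0.007 and 0.007 m and z of pen_nose in the frame of seam_middle between 0.001 and 0.022 m and y of pen_nose in the frame of seam_middle between 0.022 and 0.038 m), for 0.1 s.
3. the pen's nose is just above the middle of the joint (x of pen_nose in the frame of seam_middle between -0.007 and 0.007 m and z of pen_nose in the frame of seam_middle between 0.001 and 0.022 m and y of pen_nose in the frame of seam_middle between -0.008 and 0.008 m), for 0.1 s.
4. the pen's nose is just above three quarters of the way along the joint (x of pen_nose in the frame of seam_middle between -0.007 and 0.007 m and z of pen_nose in the frame of seam_middle between 0.001 and 0.022 m and y of pen_nose in the frame of seam_middle between -0.038 and -0.022 m), for 0.1 s.
5. the pen's nose is just above the right end of the joint (x of pen_nose in the frame of seam_middle between -0.007 and 0.007 m and z of pen_nose in the frame of seam_middle between 0.001 and 0.022 m and y of pen_nose in the frame of seam_middle between -0.068 and -0.052 m), for 0.1 s.
6. the pen passes over the row of cartons, nose higher than their tops (height (world z) of pen_nose above 0.132 m and world y of pen_nose between -0.2 and -0.11 m and world x of pen_nose between 0.33 and 0.6 m), for 0.05 s.
At the end, for the whole second after the job is handed in: The pen is held still in the fingers, upright within 8 degrees, touching nothing else, its nose within 7 mm sideways of the recess's centre and 3 to 20 mm above the boss's top; cartons and bottle stand within 10 mm of where they were (horizontal distance between pen_nose and boss_mouth below 0.007 m and z of pen_nose in the frame of boss_mouth between 0.003 and 0.02 m and angle between lamp_pen's own z axis and vertical below 0.14 rad and linear speed of lamp_pen below 0.01 m/s and contact force between lamp_pen and the fingers above 1 N and contact force between lamp_pen and boss below 0.1 N and distance of each of carton_0, carton_1, carton_2, small_bottle from where it was at the start of the episode below 0.01 m and angle between each of carton_0, carton_1, carton_2, small_bottle's own z axis and vertical below 0.1 rad); the arm keeps its last pose, push and grip.
It fails at once if the pen touches the panel or the boss (contact force between lamp_pen and panel above 0.5 N or contact force between lamp_pen and boss above 0.5 N).
It fails at once if the pen runs along the seam faster than 12 cm/s (x of pen_nose in the frame of seam_middle between -0.007 and 0.007 m and z of pen_nose in the frame of seam_middle between 0.001 and 0.022 m and y of pen_nose in the frame of seam_middle between -0.05 and 0.05 m and linear speed of lamp_pen above 0.12 m/s).
It fails at once if the pen leans over more than 17 degrees while just above the seam (x of pen_nose in the frame of seam_middle between -0.007 and 0.007 m and z of pen_nose in the frame of seam_middle between 0.001 and 0.022 m and y of pen_nose in the frame of seam_middle between -0.06 and 0.06 m and angle between lamp_pen's own z axis and vertical above 0.3 rad).
It fails at once if a carton or the bottle is shifted or tipped (distance of any of carton_0, carton_1, carton_2, small_bottle from where it was at the start of the episode above 0.015 m or angle between any of carton_0, carton_1, carton_2, small_bottle's own z axis and vertical above 0.2 rad).
It also fails if it takes over 58 s, if anything falls off the work surface, if the arm or the gripper's body presses on something with over 40 N, if the wrist force passes 120 N, or if a joint passes its speed limit or range.

### The arm

A 6-joint arm with a two-finger parallel gripper is mounted at the origin on a cart in front of the work surface, level with it; the furniture and walls round the work are solid. World frame = base frame: x ahead of the robot, y to its left, z up, the work surface at z = 0. Lengths are in m, angles in rad, forces in N, time in s.
With the tool pointing down it reaches from about 0.15 to 0.775 m from the base axis. Payload 6.1 kg.
Tool frame: the origin (TCP) lies at the very end of the fingers, on their centre line; the grasp point (between the pads) lies 19 mm behind it; z points along the fingers, y is the line along which they close (so a half turn about z gives the same grasp; the last joint's range is limited). The gripper opens to 85 mm and grips with 20 to 120 N. Pads are 22 mm wide; open, the fingers measure 114 mm over their backs; the gripper's body (76 mm by 85 mm) begins 54 mm behind the grasp point. The pads swing forward as they close: fully open they stand 13 mm farther back than shut.
Start: joints at [-1.278, 0.126, -0.04, 1.405, 0, 1.571], TCP at [0.152, -0.503, 0.231] pointing down, gripper open.
Joint ranges: [-2.72, 2.72], [-0.95, 1.95], [-1.27, 1.35], [-1.78, 2.02], [-1.46, 1.47], [-3.14, 3.14]. Speed limits (rad/s): [2.39, 2.39, 3.01, 3.14, 3.14, 3.14].

### API

Orientations are given as a unit quaternion [x, y, z, w].
In Python, from rig import arm gives the robot as it stands. The module is installed in compiled form; this text tells all that it offers. Calls block until the motion is done:
- arm.reach(position, orientation): joint-space move of the TCP to a pose.
- arm.line_to(position, velocity=0.15, ori=None): straight line of the TCP; ori=None keeps the orientation; velocity is the mean speed in m/s.
- arm.move_joints(angles): joint-space move.
- arm.command_gripper(opening): finger opening in m; the grip force is fixed at half the most; returns when the fingers have stopped.
- arm.hold(seconds).
- arm.solve_ik(position, orientation): joint angles nearest the present ones, or None.
- arm.sense(): the state.
- arm.camera(name): name is "scene" or "top" or "wrist"; returns (picture, depth): 420x560x3 uint8, red, green, blue; 420x560 float32, m along the optical axis (not along the pixel's ray), 0 where there is no reading.
- arm.get_calibration(name): a dict with "fx", "fy", "cx", "cy" (pixels), "extrinsics" (4x4, takes a point from camera to world coordinates). Camera axes: x right, y up, looking along -z (the intrinsics and any distortion apply to the point x, -y, -z); pixel columns grow to the right and rows downward; lengths in m; the calibration is good to about 2 mm. The wrist camera is an equidistant fisheye: a pixel r from the principal point sees the ray r / f radians off the axis. A picture is of the moment at which its call begins: read the wrist's pose just before it. get_calibration takes no time and is no camera call; for the wrist camera it gives the pose at the moment of the call.
A pose or a line that the arm cannot do raises arm.IKError and nothing moves.
- arm.finish_job(): hands the job in; it is judged then, once.
The state is a dict: "clock": time; "joint_positions": joint angles; "joint_vel": joint speeds; "joint_efforts": joint torques, N m; "tool_pos": TCP position; "tcp_rot": TCP orientation; "ft_force": force on the tool from outside, world axes, zero at the start; "torque": the same for the moment, N m; "opening": finger opening in m; "gripper_force": force on a finger pad.
Only numpy, scipy, OpenCV 4.12 (cv2) and the standard library are available. Lean on these libraries where they do the work, as an engineer would, in place of code of your own. Each camera call takes 0.05 s, during which the arm holds its last target. There are 200 camera calls.

## Working session

There is one attempt and no reset: what is moved stays moved. The work goes in short steps, each a Python script; the robot and the scene stay as the last script left them, time stands still between calls to the robot, and variables do not carry over. Pictures are saved under pics/ and viewed, at most 10 in all, crops included, and the job is handed in when it is done.

```bash
mkdir -p pics; python3 - <<'E'
from rig import arm
import cv2,numpy as np
for n in("scene","top"):
    p,d=arm.camera(n); np.savez(n,p=p,d=d); c=arm.get_calibration(n); print(n,c)
    cv2.imwrite(f"pics/{n}.png",p[:,:,::-1])
s=arm.sense();print(s["clock"],s["tool_pos"],s["tcp_rot"],s["opening"])
E
```

```text
scene {'fx': 422.6474919831196, 'fy': 422.6474919831196, 'cx': 275.87697508941153, 'cy': 205.6957437157314, 'extrinsics': array([[-0.88153544,  0.32095618, -0.34624037,  0.07774633],
       [-0.47180621, -0.625534  ,  0.62137438,  0.70827274],
       [-0.01715118,  0.7111219 ,  0.70285951,  0.8957604 ],
       [ 0.        ,  0.        ,  0.        ,  1.        ]])}
top {'fx': 515.5565109146296, 'fy': 515.5565109146296, 'cx': 269.5333432353138, 'cy': 210.15125107726413, 'extrinsics': array([[ 2.41584240e-02,  9.80495455e-01, -1.95051360e-01,
         1.46119745e-01],
       [-9.99692584e-01,  2.47822946e-02,  7.58414858e-04,
        -2.25071903e-02],
       [ 5.57744259e-03,  1.94973076e-01,  9.80792736e-01,
         1.70297976e+00],
       [ 0.00000000e+00,  0.00000000e+00,  0.00000000e+00,
         1.00000000e+00]])}
0.1 [ 0.15144848 -0.50231137  0.23059677] [ 9.89301256e-01  1.45885291e-01 -8.65542175e-05 -7.06002890e-04] 0.08520629191792892
```

View pics/top.png

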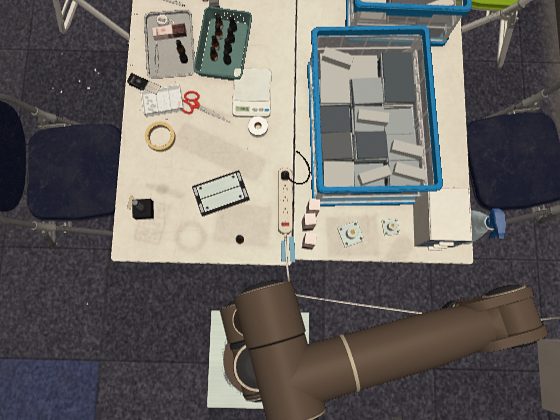

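View pics/scene.png

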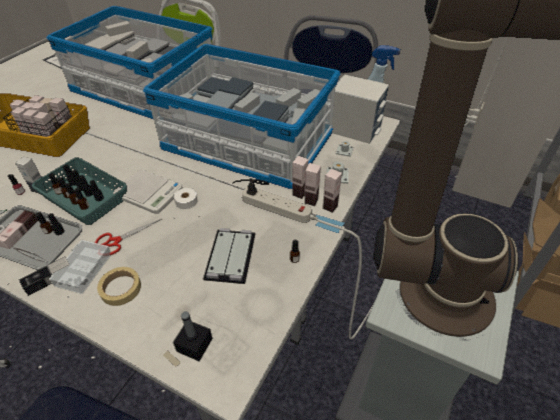

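Top view: stand and pen at about (142,208), panel (220,193), bottle (240,239), cartons x≈312 and rows 206–243. There are two bosses, at (350,234), which is larger, and (392,227). The scene view agrees.

```bash
cat > h.py <<'E'
import numpy as np,cv2
def ray(c,uv,fish=False):
    a=(uv[0]-c["cx"])/c["fx"];b=(uv[1]-c["cy"])/c["fy"]
    if fish:
        r=np.hypot(a,b);s=np.sin(r)/r if r>1e-9 else 1.;v=np.array([a*s,-b*s,-np.cos(r)])
    else: v=np.array([a,-b,-1.])
    T=c["extrinsics"];return T[:3,3],T[:3,:3]@v
def cast(c,uv,z,fish=False):
    o,d=ray(c,uv,fish);return o+d*(z-o[2])/d[2]
def proj(c,P,fish=False):
    T=c["extrinsics"];q=T[:3,:3].T@(np.array(P)-T[:3,3]);x,y,z=q[0],-q[1],-q[2]
    if fish:
        r=np.hypot(x,y);t=np.arctan2(r,z);return np.array([c["cx"]+c["fx"]*t*x/r,c["cy"]+c["fy"]*t*y/r])
    return np.array([c["cx"]+c["fx"]*x/z,c["cy"]+c["fy"]*y/z])
E
python3 - <<'E'
from rig import arm
from h import *
c=arm.get_calibration("top");s=np.load("top.npz");p,d=s["p"],s["d"]
for n,uv,z in [("tail",(142,203),.125),("stand",(143,209),.045),("panel",(220,193),.018),("bottle",(240,239),.074),("boss",(350,232),.046),("boss2",(392,226),.03),("c",(312,205),.132),("c",(309,219),.132),("c",(309,238),.132)]:
    D=d[uv[1],uv[0]];o,r=ray(c,uv);print(n,cast(c,uv,z).round(3),"depth pt",(o+r*D).round(3))
g=p[155:265,110:430,::-1]
# panel seam quad: dark base contour
k=p[165:225,180:260].max(2)
m=(k<60).astype(np.uint8);cs,_=cv2.findContours(m,0,2);b=max(cs,key=cv2.contourArea)
r=cv2.minAreaRect(b);bx=cv2.boxPoints(r)+[180,165];print("panel box",[cast(c,q,.012)[:2].round(3) for q in bx],cast(c,np.add(r[0],(180,165)),.012))
a=cv2.resize(p[190:265,120:260,::-1],None,fx=4.2,fy=4.2,interpolation=2)
e=cv2.resize(p[190:265,290:430,::-1],None,fx=4.2,fy=4.2,interpolation=2)
cv2.imwrite("pics/z.png",np.vstack([a,e])[:600])
E
```

```text
tail [0.473 0.375 0.125] depth pt [0.489 0.395 0.046]
stand [0.469 0.391 0.045] depth pt [0.468 0.389 0.052]
panel [0.536 0.144 0.018] depth pt [0.535 0.144 0.019]
bottle [0.374 0.068 0.074] depth pt [0.374 0.068 0.072]
boss [ 0.41  -0.287  0.046] depth pt [ 0.409 -0.286  0.052]
boss2 [ 0.436 -0.428  0.03 ] depth pt [ 0.436 -0.429  0.027]
c [ 0.478 -0.156  0.132] depth pt [ 0.478 -0.156  0.133]
c [ 0.434 -0.147  0.132] depth pt [ 0.146 -0.023  1.703]
c [ 0.374 -0.147  0.132] depth pt [ 0.374 -0.147  0.131]
panel box [array([0.471, 0.206]), array([0.533, 0.053]), array([0.52 , 0.047]), array([0.458, 0.201])] [0.49522851 0.12700556 0.012     ]
```

View pics/z.png

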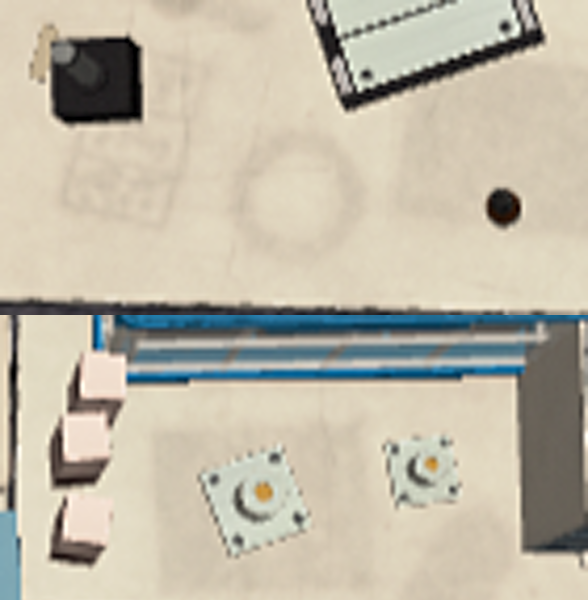

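The larger boss is the 352,232 one, with an orange recess. The boss with the small flange is a decoy. Next I'll take wrist views over each target.

```bash
python3 - <<'E'
from rig import arm
from h import *
import pickle
q=[1,0,0,0]
out={}
s=arm.sense();arm.line_to([.152,-.5,.38],.3)
for n,P in [("boss",[.37,-.287,.36]),("panel",[.44,.14,.38]),("stand",[.43,.385,.36])]:
    print(n,np.round(arm.solve_ik(P,q),2)); arm.reach(P,q); arm.hold(.3)
    c=arm.get_calibration("wrist");p,d=arm.camera("wrist");out[n]=(c,p,d)
    print(c["extrinsics"].round(3).tolist(),arm.sense()["tool_pos"],arm.sense()["clock"])
print(c["fx"],c["cx"],c["cy"])
pickle.dump(out,open("w.pkl","wb"))
cv2.imwrite("pics/w.png",cv2.resize(np.vstack([np.hstack([out["boss"][1],out["panel"][1]]),np.hstack([out["stand"][1]]*2)])[:,:,::-1],(800,600),interpolation=3))
E
```

```text
boss [-0.66  0.05  0.17  1.68  0.    2.48]
[[-0.001, 0.949, 0.315, 0.451], [-1.0, -0.001, -0.001, -0.287], [-0.001, -0.315, 0.949, 0.503], [0.0, 0.0, 0.0, 1.0]] [ 0.36972444 -0.28754053  0.35997605] 2.2583
panel [ 0.31  0.05  0.21  1.73  0.   -2.83]
[[0.0, 0.949, 0.315, 0.522], [-1.0, 0.0, -0.001, 0.14], [-0.001, -0.315, 0.949, 0.523], [0.0, 0.0, 0.0, 1.0]] [0.44001743 0.13997222 0.37998163] 6.9917
stand [ 0.73  0.27  0.43  1.73  0.   -2.41]
[[-0.001, 0.949, 0.314, 0.512], [-1.0, -0.001, -0.002, 0.384], [-0.001, -0.314, 0.949, 0.504], [0.0, 0.0, 0.0, 1.0]] [0.43035508 0.38413743 0.36050518] 8.3083
325.19226210127806 276.33336878489365 211.31613164879445
```

View pics/w.png

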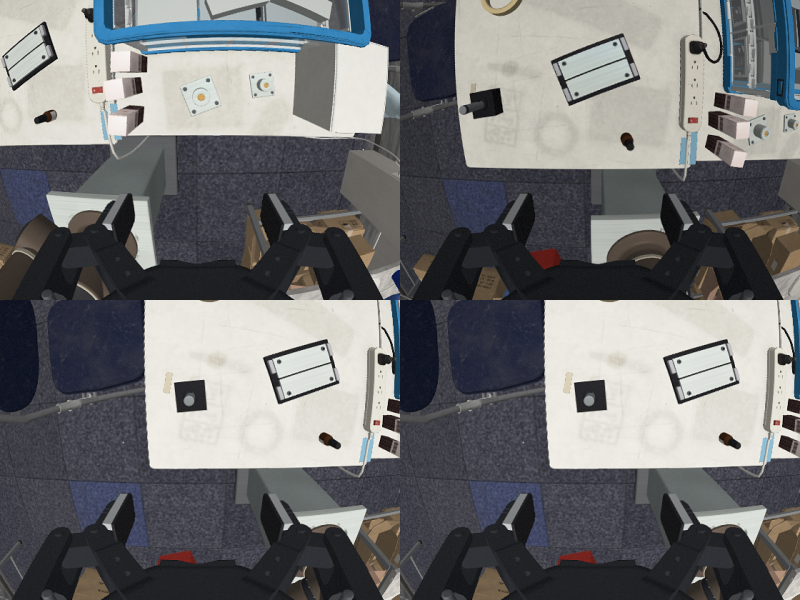

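Wrist views, all at half scale: the boss recess is at (200,97) in the first, the panel at (596,68) in the second, and the pen tail at (189,399) in the third. I'll cast the pixels onto the planes of known height and measure there.

```bash
cat >> h.py <<'E'
def rect(c,p,x0,y0,z,h=.12,s=2000,fish=True):
    n=int(2*h*s);g=np.array([[proj(c,(x0+h-i/s,y0+h-j/s,z),fish) for j in range(n)] for i in range(n)],np.float32)
    return cv2.remap(p,g[...,0],g[...,1],1)
E
python3 - <<'E'
from rig import arm
from h import *
import pickle
w=pickle.load(open("w.pkl","rb"));w["top"]=(arm.get_calibration("top"),np.load("top.npz")["p"],None)
# boss recess by orange mask
def orange(n,f):
    c,p,_=w[n];hs=cv2.cvtColor(p,cv2.COLOR_RGB2HSV);m=cv2.inRange(hs,(8,90,90),(28,255,255))
    u0=proj(c,(.41,-.29,.045),f);N,l,st,ce=cv2.connectedComponentsWithStats(m)
    i=1+np.argmin(np.hypot(*(ce[1:]-u0).T));print("boss",n,ce[i],st[i,4],cast(c,ce[i],.044,f).round(4));return ray(c,ce[i],f)
R=[orange("boss",True),orange("panel",True),orange("top",False)]
A=np.zeros((3,3));b=np.zeros(3)
for o,d in R:
    d=d/np.linalg.norm(d);M=np.eye(3)-np.outer(d,d);A+=M;b+=M@o
print("tri",np.linalg.solve(A,b))
tiles=[]
for n,x,y,z in [("panel",.495,.127,.018),("stand",.495,.127,.018),("stand",.47,.39,.122),("stand",.47,.39,.045)]:
    tiles.append(rect(w[n][0],w[n][1],x,y,z,h=.12 if x>.48 else .06,s=1600 if x>.48 else 3200)[:,:,::-1])
    cv2.imwrite(f"pics/r{len(tiles)}.png",tiles[-1])
t=tiles;im=np.vstack([np.hstack(t[:2]),np.hstack(t[2:])]);print(im.shape)
cv2.imwrite("pics/rm.png",cv2.resize(im,(600,600),interpolation=3))
E
```

```text
boss boss [281.05714286 135.95714286] 70 [ 0.4104 -0.2937  0.044 ]
boss panel [512.22222222 186.5       ] 18 [ 0.411  -0.2943  0.044 ]
boss top [352.5        231.71428571] 14 [ 0.4113 -0.2956  0.044 ]
tri [ 0.41087969 -0.29450661  0.04431958]
(768, 768, 3)
```

View pics/rm.png

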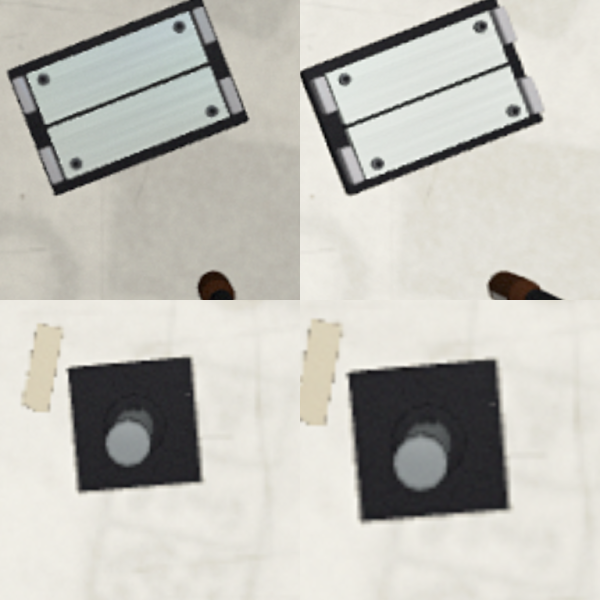

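The rectified tiles show the seam from (46,127) to (211,65), about 141 mm, which matches. The stand is 59 mm square at about (0.474, 0.398), and the pen tail at (0.473, 0.399) agrees with it. I'll refine the seam fit numerically.

```bash
python3 - <<'E'
from h import *
for k in (1,2):
    g=cv2.imread(f"pics/r{k}.png").max(2);n=g.shape[0];s=1600
    W=lambda u,v:np.array([.495+.12-v/s,.127+.12-u/s])
    m=(g<110).astype(np.uint8);
    # seam: dark pixels close to the rough line, restricted within plates
    a=np.array([46,127])*1.28-([0,0]);b=np.array([211,65])*1.28
    if k==2: a=np.array([345-300,127])*1.28;b=np.array([510-300,64])*1.28
    d=(b-a)/np.hypot(*(b-a));nn=np.array([-d[1],d[0]])
    v,u=np.nonzero(m);P=np.c_[u,v]-a;t=P@d;e=P@nn
    ok=(abs(e)<6)&(t>12)&(t<np.hypot(*(b-a))-12)
    vx,vy,x0,y0=cv2.fitLine(np.c_[u,v][ok].astype(np.float32),cv2.DIST_HUBER,0,.01,.01).ravel()
    o=W(x0,y0);dr=np.array([-vy,-vx]);dr*=np.sign(-dr[1]);print("line",o,dr)
    # screws
    cs,_=cv2.findContours(m,1,2);sc=[]
    for q in cs:
        A=cv2.contourArea(q)
        (cx,cy),r=cv2.minEnclosingCircle(q)
        dd=abs((np.array([cx,cy])-a)@nn)/s
        if 10<A<200 and r<10 and .028<dd<.044: sc.append(W(cx,cy))
    sc=np.array(sc);print(sc.round(4).tolist(),sc.mean(0))
    # plate ends along the line: bright beside the seam (5mm each side)
    for off in(-6,6):
        T=np.arange(-150,150,.25);X=x0+T*vx+off*nn[0];Y=y0+T*vy+off*nn[1]
        pr=cv2.remap(g,X[None].astype(np.float32),Y[None].astype(np.float32),1)[0]>120
        i=len(T)//2;l=i
        while pr[l]:l-=1
        r=i
        while pr[r]:r+=1
        mid=(T[l]+T[r])/2;print("len",(T[r]-T[l])/s,"mid",W(x0+mid*vx,y0+mid*vy))
E
```

```text
line [0.5391042  0.14479694] [ 0.36120424 -0.9324867 ]
[[0.4841, 0.1864], [0.5262, 0.0776], [0.5516, 0.2125], [0.5934, 0.1039]] [0.53885157 0.1451055 ]
len 0.14 mid [0.53887847 0.14537974]
len 0.14046875 mid [0.53890669 0.14530689]
line [0.5393026  0.14458798] [ 0.3619087  -0.93221354]
[[0.4841, 0.1852], [0.5265, 0.0762], [0.5513, 0.2116], [0.5941, 0.1032]] [0.53897859 0.14406513]
len 0.1409375 mid [0.53896326 0.14546194]
len 0.14109375 mid [0.53899154 0.14538911]
```

Panel centre is (0.539, 0.1453), confirmed by the seam fit, the plate ends and the screws. Next I'll grasp and lift the pen.

```bash
python3 - <<'E'
from rig import arm
from h import *
q=[0,1,0,0];x,y=.4735,.3988
arm.reach([x,y,.25],q);arm.line_to([x,y,.072],.12);arm.hold(.2)
print(arm.sense()["tool_pos"],arm.sense()["clock"])
arm.command_gripper(.0);s=arm.sense();print(s["opening"],s["gripper_force"],s["ft_force"])
arm.line_to([x,y,.16],.08);arm.hold(.4)
s=arm.sense();print(s["tool_pos"],s["tcp_rot"],s["opening"],s["gripper_force"],s["clock"])
p,d=arm.camera("wrist");a,_=arm.camera("scene")
c=arm.get_calibration("scene");u=proj(c,(x,y,.12)).astype(int);print(u,proj(c,(x,y,.097)),proj(c,(x,y,.219)))
cr=cv2.resize(a[u[1]-60:u[1]+60,u[0]-50:u[0]+50],(400,480),interpolation=2)
cv2.imwrite("pics/g.png",np.hstack([cv2.resize(p,(400,480)),cr])[:,:,::-1])
E
```

```text
[0.47374025 0.39896016 0.07250905] 12.7667
0.01660159907264638 58.35837364196777 [ 0.14671056 -0.00418337  1.02163614]
[0.47346022 0.39879136 0.1598793 ] [-1.09826360e-05  9.99999996e-01 -5.60050911e-05 -6.94849173e-05] 0.016387534827358725 58.38920295238495 15.05
[184 317] [186.12243308 323.08963746] [175.46305058 290.04435526]
```

View pics/g.png

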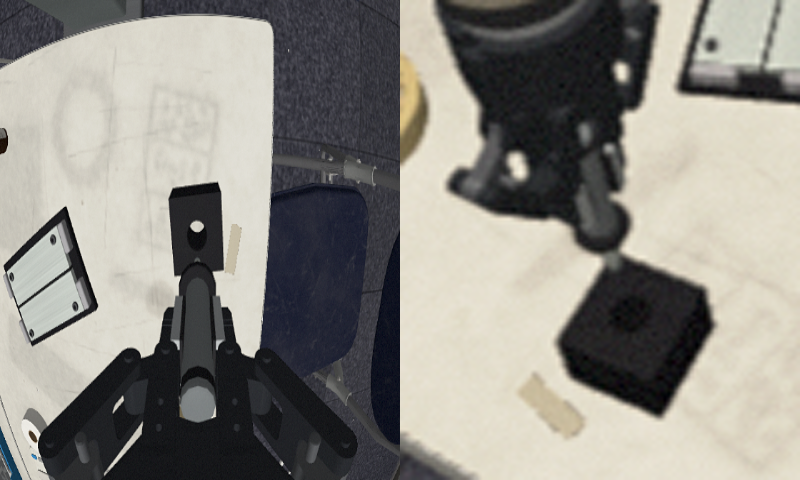

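The pen is held and looks upright. I'll check the tip against both views by ray casting.

```bash
python3 - <<'E'
from rig import arm
from h import *
w=arm.get_calibration("wrist");c=arm.get_calibration("scene")
P,_=arm.camera("wrist");S,_=arm.camera("scene")
x,y=.4735,.3988
for z in(.097,.136,.219):print(z,"exp wrist",proj(w,(x,y,z),True).round(1),"scene",proj(c,(x,y,z)).round(1))
print("tail wrist",cast(w,(277,353),.219,True),"nose wrist",cast(w,(276,229),.097,True),"nose scene",cast(c,(188.2,324),.097),"stand hole")
u=cv2.resize(P[190:270,235:319],None,fx=5,fy=5,interpolation=2)[:400,:400];v=cv2.resize(S[290:340,165:215],(400,400),interpolation=2)
cv2.imwrite("pics/n.png",np.hstack([u,v])[:,:,::-1])
E
```

```text
0.097 exp wrist [275.6 227.9] scene [186.1 323.1]
0.136 exp wrist [275.5 252.7] scene [182.9 313.2]
0.219 exp wrist [275.2 354.7] scene [175.5 290. ]
tail wrist [0.47265674 0.39943482 0.219     ] nose wrist [0.4742976  0.39905737 0.097     ] nose scene [0.46832052 0.3984926  0.097     ] stand hole
```

View pics/n.png

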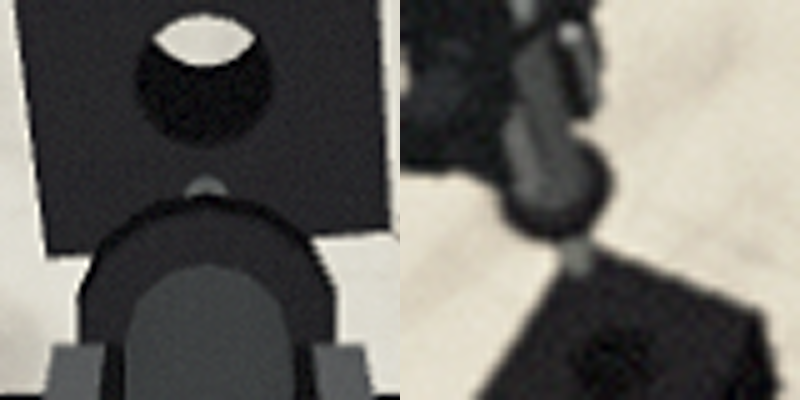

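The tip matches the expected position in both views to within about a pixel, so the pen is upright. Next comes the seam pass, then the carry over the cartons.

```bash
python3 - <<'E'
from rig import arm
from h import *
M=np.array([.539,.1452]);r=np.array([.3615,-.9324]);L=M-.06*r;R=M+.06*r;z=.092
st=lambda k:print(k,arm.sense()["tool_pos"].round(4) if hasattr(arm.sense()["tool_pos"],'round') else arm.sense()["tool_pos"],arm.sense()["opening"],arm.sense()["clock"])
arm.line_to([*L,.16],.15);arm.line_to([*L,z],.05);arm.hold(.4);st("L")
arm.line_to([*R,z],.03);arm.hold(.4);st("R")
arm.line_to([*R,.28],.12)
arm.line_to([.46,0,.28],.15);arm.line_to([.42,-.15,.28],.15);arm.line_to([.4107,-.294,.28],.15);st("over boss")
arm.line_to([.4107,-.294,.15],.12);arm.hold(.3);st("near")
P,_=arm.camera("wrist");S,_=arm.camera("scene");T,_=arm.camera("top")
w=arm.get_calibration("wrist")
c=arm.get_calibration("scene");u=proj(c,(.41,-.294,.08)).astype(int)
print(proj(w,(.4107,-.294,.046),True),proj(c,(.4107,-.294,.046)),proj(c,(.4107,-.294,.087)),u)
a=cv2.resize(P[150:300,200:350],(400,400),interpolation=2);b=cv2.resize(S[u[1]-60:u[1]+40,u[0]-50:u[0]+50],(400,400),interpolation=2)
cv2.imwrite("pics/b.png",np.hstack([a,b])[:,:,::-1])
E
```

```text
L [0.5173 0.2012 0.0921] 0.016551592985843414 18.6583
R [0.5607 0.0893 0.092 ] 0.01676347711983765 23.2083
over boss [ 0.4107 -0.2934  0.2801] 0.01665958558361718 28.2667
near [ 0.4109 -0.2941  0.1504] 0.01658407228392643 29.8
[275.74319637 209.23162918] [337.2619752  164.69612182] [338.38843985 154.3600596 ] [338 156]
```

View pics/b.png

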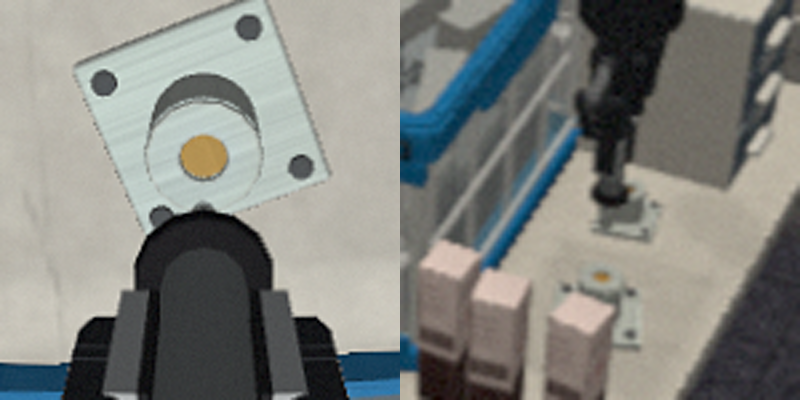

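The recess sits at wrist pixel (276.5,208.9) against an expected (275.7,209.2), the nose is in line with it, and the cartons are upright. I'll descend to the final height and hand in.

```bash
python3 - <<'E'
from rig import arm
from h import *
arm.line_to([.4107,-.294,.1205],.04);arm.hold(.8)
s=arm.sense();print(s["tool_pos"],s["opening"],s["gripper_force"],s["clock"],s["ft_force"])
print(arm.finish_job())
E
```

```text
[ 0.41067175 -0.29398017  0.12048949] 0.016591106033977465 58.400609493255615 31.6333 [-0.46271863 -0.33826357 -0.70694311]
the job is handed in; nothing more can be done
None
```

I ran the pen along the seam from left to right at about 3 cm/s, carried it over the cartons, and handed the job in at about 32 s with it held upright about 1 cm above the boss recess; the judge's result wasn't shown.

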